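# Crank an inspection stage up to its set height with a fold-away handle

## Task

On the inspection stand, raise the spot plate on its stage to the set height: swing the folded crank handle out of the handwheel until it snaps out square to the wheel, then crank the wheel clockwise until the black index tab on the stage is level with the red pointer. Then fold the handle fully back into the wheel, so that its pin drops into the index ring and locks the wheel, and let go. Keep the plate in its place on the stage and leave the other things on the bench alone.

Things in the scene. Friction and masses are not known exactly. Their poses are not given: they have to be found in the camera images.
- stand: Inspection stand fixed on the bench: grey base plate (x -75..255, y +-95, 12 thick), white gear casing, steel handwheel on a sloping face in front, aluminium column behind (x 195..245, to z 527), downward camera on an arm (lens at x 95, z 435). Origin on the bench right under the wheel's centre; x points from the wheel back to the column, away from the robot; y left, z up.
- wheel_center (a point): Wheel centre, 95 above the bench. Turns with the wheel: z = wheel axis, out of the wheel toward robot and up, 40 deg from vertical; x = toward the handle's hinge (at the start up the slope, away from the robot); y = along the hinge pin (tangent). Rim: bar 12 thick (+-6 along the axis) at radius 60; hub radius 15, its top 4 above this point; casing disc 30 behind.
- hinge (a point): Hinge of the folding handle, on the wheel, 52 from the wheel axis and 20 above the rim plane (along the wheel axis). Its x axis points from the handle's free end to the hinge: the handle lies along -x. The hinge pin is along y (tangent to the wheel).
- grip_mid (a point): Middle of the black revolving grip, on its axis, 52 from the hinge. Grip 18 to 20 thick, spans 21 to 83 from the hinge, spins freely on the handle: one grasp can be kept while cranking with the tool's orientation unchanged. Folded it lies across the hub, its axis 20 above the rim plane, 16 above the hub; out it stands square to the wheel over the hinge.
- handle (a joint): Folding handle, rad: 0 = folded inward across the wheel (start), 1.571 = fully out, square to the wheel. A spring plunger (0.15 to 0.2 N m, 3 to 4 N at mid grip) holds it at either end and snaps over at 0.79. When folded, its steel pin (6 thick, reaching 40 behind the hinge) stands between the 15 pegs of the index ring and locks the wheel; it clears the pegs above 0.7 rad.
- wheel (a joint): Handwheel, rad: 0 at the start (lower stop), grows clockwise seen from the front (from the top toward -y of the stand). Needs about 3 N at the grip; stays where it is left. The 15 gaps of the index ring lie at multiples of 0.419 rad (24 deg): fold the handle within 0.07 rad of such a value; further off, the pin may ride on a rounded peg and the wheel must be rocked to the next gap.
- stage (a joint): Height of the stage above its start, m; rises 24 mm per turn of the wheel (stage = 0.00382 x wheel angle), stops at 0.060; does not sink by itself.
- pointer (a joint): Height setting of the red pointer, m: the stage height at which index tab and pointer are level. Fixed during a run; do not move it.
- index_tip (a point): Left end of the black index tab (3 thick) on the stage, in front of the left side of the column; at mid thickness.
- mark_tip (a point): Tip line of the red pointer (blade 3 thick, at mid thickness) on the white scale strip left of the column. Level = same height as index_tip.
- stage_top (a point): Centre of the stage's black rubber top (204 wide); axes as the stand. The stage plate is 10 thick, spans x 20..172 of the stand and overhangs the upper part of the wheel: its underside starts at z 266 (ribs under it from x 57, down to z 240). A vertical gripper strikes it there; approach along the wheel axis, tool tilted about 40 deg.
- spot_plate: White glazed spot plate with coloured drops, 116x196x14, loose on the stage's rubber top; origin at the centre of its underside.
- drop_red: Small dropper bottle, red cap, 22 diameter, 77 high, loose on the bench right of the stand (bystander); origin at its foot.
- drop_blue: Small dropper bottle, blue cap, 22 diameter, 77 high, loose on the bench right of the stand (bystander); origin at its foot.
- tip_box: Yellow and black pipette tip box, 89x125x61, left of the stand (bystander); origin at its underside.
- wash_bottle: White wash bottle with red cap and bent spout, 65x120x218, left of the stand (bystander); origin at its underside.
There are look-alikes about, which are no part of the job. There is more than one size of the spot_plate; the job needs the largest.

How it is judged:
On the way, in this order (a step that is already met when the one before it is completed fails the run):
1. the handle is swung fully out and has snapped over (within 0.15 rad of square) (value of joint handle above 1.42 rad), for 0.2 s.
2. the stage is cranked up until its index tab is level with the red pointer, within 3 mm (z of index_tip in the frame of mark_tip between -0.003 and 0.003 m), for 0.2 s.
At the end, for the whole second after the job is handed in: The index tab is level with the red pointer within 3 mm, the handle is folded in (within 0.1 rad) with its pin in the index ring, the wheel is at rest, and the spot plate lies flat on the stage within 15 to 20 mm of its centre (all of step 2 and value of joint handle below 0.1 rad and velocity of joint wheel between -0.05 and 0.05 rad/s and x of spot_plate in the frame of stage_top between -0.02 and 0.015 m and y of spot_plate in the frame of stage_top between -0.015 and 0.015 m and z of spot_plate in the frame of stage_top between -0.004 and 0.004 m and linear speed of spot_plate below 0.02 m/s); the robot touches nothing.
It fails at once if the red-capped dropper bottle is shifted by more than 20 mm or knocked over (distance of drop_red from where it was at the start of the episode above 0.02 m or angle between drop_red's own z axis and vertical above 0.3 rad).
It fails at once if the blue-capped dropper bottle is shifted by more than 20 mm or knocked over (distance of drop_blue from where it was at the start of the episode above 0.02 m or angle between drop_blue's own z axis and vertical above 0.3 rad).
It fails at once if the pipette tip box is shifted by more than 20 mm or knocked over (distance of tip_box from where it was at the start of the episode above 0.02 m or angle between tip_box's own z axis and vertical above 0.3 rad).
It fails at once if the wash bottle is shifted by more than 20 mm or knocked over (distance of wash_bottle from where it was at the start of the episode above 0.02 m or angle between wash_bottle's own z axis and vertical above 0.3 rad).
It fails at once if the red pointer is shifted from its setting by more than 2 mm (distance of mark_tip from where it was at the start of the episode above 0.002 m).
It also fails if it takes over 61 s, if anything falls off the work surface, if the arm or the gripper's body presses on something with over 40 N, if the wrist force passes 120 N, or if a joint passes its speed limit or range.

## Robot

A 6-joint arm with a two-finger parallel gripper is mounted at the origin on a cart in front of the work surface, level with it; the furniture and walls round the work are solid. World frame = base frame: x ahead of the robot, y to its left, z up, the work surface at z = 0. Lengths are in m, angles in rad, forces in N, time in s.
With the tool pointing down it reaches from about 0.375 to 0.925 m from the base axis. Payload 5.7 kg.
Tool frame: the origin (TCP) lies on the centre line of the jaws, within the pads' length; the fingertips stand 17 mm ahead of it and the grasp point (between the pads) lies 2 mm behind it; z points along the fingers, y is the line along which they close (so a half turn about z gives the same grasp; the last joint's range is limited). The gripper opens to 85 mm and grips with 20 to 120 N. Pads are 22 mm wide; open, the fingers measure 114 mm over their backs; the gripper's body (76 mm by 85 mm) begins 54 mm behind the grasp point. The pads swing forward as they close: fully open they stand 13 mm farther back than shut.
Start: joints at [1.055, 0.359, 1.51, -0, 1.272, -0.115], TCP at [0.234, 0.552, 0.221] pointing down, gripper open.
Joint ranges: [-2.97, 2.97], [-1.01, 2.36], [0.21, 2.38], [-0.96, 4.11], [0.2, 2.71], [-2.98, 2.98]. Speed limits (rad/s): [2.39, 2.39, 3.14, 3.14, 3.14, 3.14].

## Interface

Orientations are given as a unit quaternion [w, x, y, z].
In Python, from workcell import r, camera gives the robot as it stands.
- The arm moves only by the shell command python3 -m crank 'ROWS'. ROWS is JSON, a list of rows, each an object with "claw": the opening in per cent of the stroke, from 0 (shut) to 100 (fully open); "dp": the shift along the tool's x, y, z in mm, a list of three; "turn": the turn about the tool's z in rad. A call has 1 to 10 rows; each row shifts and turns the commanded pose from where the row before left it, along the tool's axes as they then stand; what a row does not reach is not made up. A row lasts 1/12 s, in which the tool goes at most 41.7 mm and 7.16 degrees, less where a joint would pass 70% of its speed; a pose out of reach is approached as far as the arm can. A call with a gripper value outside its range is refused whole. The fingers move at their own pace and stop on an object; the grip force is fixed at half the most. Time passes only in rows, so rows that do not move let the fingers close. It gives the time, the measured TCP pose, the force, the opening and the grip force at its end, in the units of the state.
- r.read_state(): the state, without advancing time (a new reading comes with each control period).
- camera(name): name is "side" or "top"; returns a dict with "pixels" (400x640x3 uint8, blue, green, red), "range_z" (400x640 float32, m along the optical axis (not along the pixel's ray), 0 where there is no reading), "mtx" (3x3 intrinsics, pixels), "origin" and "rotation" of the camera in the world. Camera axes: x right, y down, z forward; pixel columns grow to the right and rows downward; lengths in m; the calibration is good to about 2 mm. A picture is of the moment at which its call begins.
- r.job_done(): hands the job in; it is judged then, once.
The state is a dict: "time": time; "q": joint angles; "qd": joint speeds; "tau": joint torques, N m; "tcp_pos": TCP position; "tool_rot": TCP orientation; "force": force on the tool from outside, world axes, zero at the start; "wrist_torque": the same for the moment, N m; "gripper_width": finger opening in m; "finger_force": force on a finger pad.
Only numpy, scipy, OpenCV 4.12 (cv2) and the standard library are available. Lean on these libraries where they do the work, as an engineer would, in place of code of your own. Each camera call takes 0.05 s, during which the arm holds its last target. There are 200 camera calls.

## Working session

There is one attempt and no reset: what is moved stays moved. The work goes in short steps, Python scripts to look and compute and a shell command to move; the robot and the scene stay as the last step left them, time stands still between calls to the robot, and variables do not carry over. Pictures are saved under pics/ and viewed, at most 10 in all, crops included, and the job is handed in when it is done.

```bash
ls; mkdir -p pics; python3 - <<'E'
from workcell import r,camera
import cv2,numpy as np,pickle
s=r.read_state();print(s)
for n in("side","top"):
    c=camera(n);cv2.imwrite(f"pics/{n}0.png",c["pixels"]);pickle.dump(c,open(f"{n}0.pkl","wb"));print(n,c["mtx"].round(1).tolist(),np.round(c["origin"],3),np.round(c["rotation"],3).tolist())
E
```

```text
pics
{'time': 0.0, 'q': array([ 1.05490672e+00,  3.59533086e-01,  1.51146141e+00, -1.28355863e-05,
        1.27252071e+00, -1.15090488e-01]), 'qd': array([-0.00017195,  0.00060999, -0.0010967 ,  0.00149804, -0.00081918,
       -0.00094561]), 'tau': array([-1.24852609e-04, -5.27610826e+01, -2.78621310e+01, -6.94297923e-04,
        1.34752129e-02, -1.02954051e-06]), 'tcp_pos': array([0.23373853, 0.55181199, 0.22012588]), 'tool_rot': array([-2.92436820e-04,  1.99058961e-01,  9.79987044e-01, -9.15733746e-04]), 'force': array([ 0.11226506, -0.27641158, -0.69436713]), 'wrist_torque': array([ 0.01576665,  0.00298878, -0.00411186]), 'finger_force': 0.0, 'gripper_width': 0.08533304097856396}
side [[494.5, 0.0, 314.2], [0.0, 494.5, 201.8], [0.0, 0.0, 1.0]] [0.579 1.072 1.042] [-0.002, 0.016, 0.88, -0.475]
top [[467.3, 0.0, 311.2], [0.0, 467.3, 196.6], [0.0, 0.0, 1.0]] [ 0.238 -0.189  1.712] [-0.079, 0.72, -0.685, 0.074]
```

View pics/side0.png

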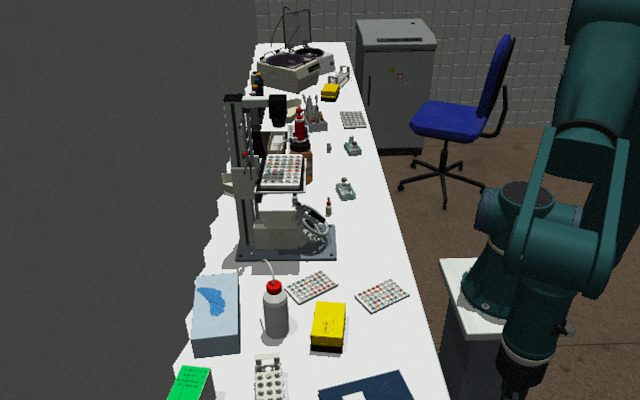

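View pics/top0.png

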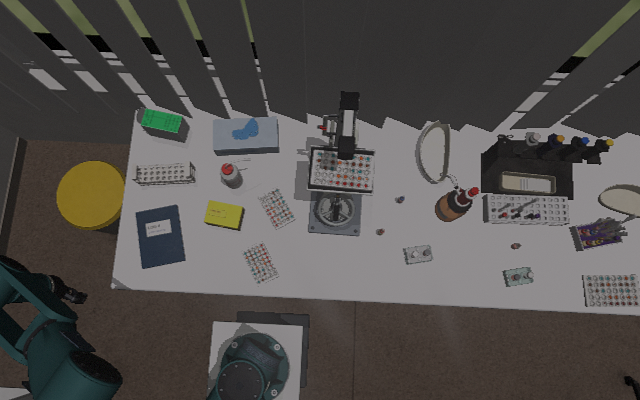

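```bash
cat > h.py <<'E'
import numpy as np,cv2,pickle
from scipy.spatial.transform import Rotation as R
def rot(q): return R.from_quat(q,scalar_first=True).as_matrix()
def ray(c,u,v):
    d=np.linalg.solve(c["mtx"],[u,v,1.]);return np.array(c["origin"]),rot(c["rotation"])@d
def onz(c,u,v,z):
    o,d=ray(c,u,v);return o+d*(z-o[2])/d[2]
def cloud(c):
    v,u=np.mgrid[:400,:640];z=c["range_z"]
    p=np.stack([u,v,np.ones_like(u)],-1)@np.linalg.inv(c["mtx"]).T*z[...,None]
    return p@rot(c["rotation"]).T+c["origin"]
def proj(c,p):
    q=(np.array(p)-c["origin"])@rot(c["rotation"]);q=q@c["mtx"].T;return q[...,:2]/q[...,2:]
E
python3 - <<'E'
from h import *
t=pickle.load(open("top0.pkl","rb"));s=pickle.load(open("side0.pkl","rb"))
a=cv2.resize(t["pixels"][170:245,295:375],None,fx=5,fy=5,interpolation=2)
b=cv2.resize(s["pixels"][85:270,215:350],None,fx=3,fy=3,interpolation=2)
im=np.zeros((560,800+15,3),np.uint8)[:, :800];im[:375,:400]=a;im[:555,400:800]=b[:, :400];cv2.imwrite("pics/crop0.png",im)
P=cloud(t)
for u,v in[(312,230),(355,230),(330,190),(366,183),(335,215),(340,165)]:print(u,v,P[v,u].round(3))
# base plate visible region: z 5..20mm in top
m=((P[...,2]>.006)&(P[...,2]<.02)&(t["pixels"].max(-1)<150)).astype(np.uint8);m[:, :290]=0;m[:,380:]=0;m[:185]=0;m[245:]=0
pts=P[m>0][:,:2];print(len(pts),pts.min(0),pts.max(0),cv2.minAreaRect(pts.astype(np.float32)))
# stage plate
S=cloud(s)
for u,v in[(283,170),(300,190),(268,187),(313,222),(243,240)]:print(u,v,S[v,u].round(3))
m=(P[...,2]>.27)&(P[...,2]<.31);m[:,:290]=0;m[:,390:]=0
pts=P[m];print(len(pts),cv2.minAreaRect(pts[:,:2].astype(np.float32)),np.percentile(pts[:,2],[5,50,95]))
E
```

```text
312 230 [ 0.487 -0.178  0.015]
355 230 [ 0.494 -0.335  0.019]
330 190 [ 0.579 -0.23   0.276]
366 183 [ 0.604 -0.342  0.288]
335 215 [ 0.53  -0.256  0.107]
340 165 [ 0.659 -0.258  0.286]
1277 [ 0.43339992 -0.42394653] [ 0.67021927 -0.09089305] ((0.5515683889389038, -0.2593349516391754), (0.22249850630760193, 0.33219656348228455), 2.8346049785614014)
283 170 [ 0.642 -0.255  0.29 ]
300 190 [ 0.591 -0.153  0.28 ]
268 187 [ 0.684 -0.167  0.284]
313 222 [ 0.552 -0.243  0.099]
243 240 [ 0.786 -0.242  0.034]
3316 ((0.7592871189117432, -0.24695371091365814), (0.3289170563220978, 0.37679916620254517), 89.71309661865234) [0.27264212 0.28747825 0.29937144]
```

View pics/crop0.png

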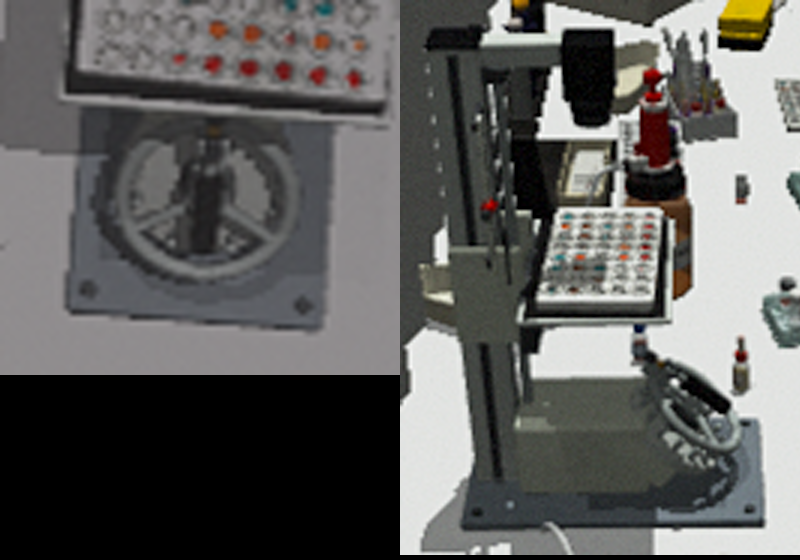

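```bash
python3 - <<'E'
from h import *
t=pickle.load(open("top0.pkl","rb"));s=pickle.load(open("side0.pkl","rb"))
L=onz(t,308.2,232.2,.012);Rr=onz(t,359.3,235.5,.012);print(L,Rr,np.linalg.norm(L-Rr))
ex=lambda a,b:np.degrees(np.arctan2(*(a-b)[[1,0]]))
A=onz(s,335.8,258.2,.012);B=onz(s,236.3,259.6,.012);C=onz(s,335,225.3,.012);print("side",A,B,C,np.linalg.norm(A-B),np.linalg.norm(A-C),"yaw",ex(B,A),"top yaw",ex(L,Rr)-90)
a=cv2.resize(s["pixels"][110:215,225:300],None,fx=7.5,fy=5.7*1.0,interpolation=0)
cv2.imwrite("pics/crop1.png",a)
S=cloud(s)
hsv=cv2.cvtColor(s["pixels"],cv2.COLOR_BGR2HSV)
m=((hsv[...,0]<8)|(hsv[...,0]>172))&(hsv[...,1]>150)&(hsv[...,2]>60)
for v,u in np.argwhere(m[120:200,230:260])+[120,230]:print(u,v,s["pixels"][v,u],S[v,u].round(3))
E
```

```text
[ 0.47855827 -0.16461396  0.012     ] [ 0.47571035 -0.35188015  0.012     ] 0.18728784203134638
side [ 0.4821208  -0.16100058  0.012     ] [ 0.80343756 -0.16799596  0.012     ] [ 0.4728375  -0.34125445  0.012     ] 0.32139289752632916 0.180492759708151 yaw -1.2471886372892285 top yaw -0.8712825098700563
245 151 [ 25  31 110] [ 0.746 -0.206  0.384]
244 152 [ 46  56 127] [ 0.748 -0.196  0.386]
245 152 [  0   4 166] [ 0.745 -0.196  0.386]
246 152 [  5   9 105] [ 0.743 -0.201  0.383]
247 152 [28 27 88] [ 0.74  -0.203  0.382]
242 153 [26 29 87] [ 0.753 -0.188  0.387]
243 153 [ 11  13 130] [ 0.751 -0.193  0.385]
244 153 [  2  15 184] [ 0.748 -0.191  0.385]
245 153 [  6   5 174] [ 0.745 -0.192  0.385]
246 153 [  0   0 121] [ 0.743 -0.197  0.382]
247 153 [20 18 76] [ 0.74  -0.202  0.379]
242 154 [13 12 70] [ 0.753 -0.184  0.386]
243 154 [ 21  24 105] [ 0.75  -0.188  0.384]
244 154 [  4   7 127] [ 0.748 -0.191  0.382]
245 154 [  0   0 108] [ 0.745 -0.192  0.382]
246 154 [  8  16 103] [ 0.742 -0.193  0.381]
```

View pics/crop1.png

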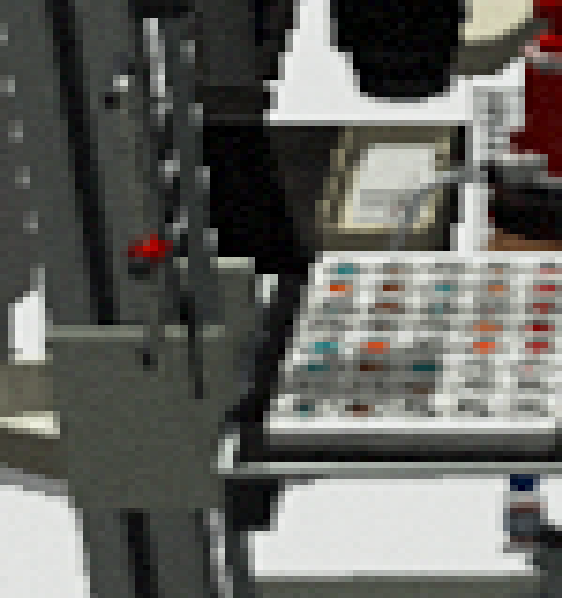

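```bash
cat >> h.py <<'E'
YAW=np.radians(-1.0);O=np.array([.5525,-.256,0])
def st(p): return R.from_euler('z',YAW).as_matrix()@np.array(p)+O
xw=np.array([.766,0,.643]);zw=np.array([-.643,0,.766]);Cw=np.array([0,0,.095])
E
python3 - <<'E'
from h import *
t=pickle.load(open("top0.pkl","rb"));s=pickle.load(open("side0.pkl","rb"))
hin=Cw+.052*xw+.02*zw
K=10
def crop(c,v0,v1,u0,u1,k,pts=[]):
    a=cv2.resize(c["pixels"][v0:v1,u0:u1],None,fx=k,fy=k,interpolation=cv2.INTER_NEAREST)
    for p in pts:
        q=(proj(c,st(p))-[u0,v0]+.5)*k;cv2.circle(a,tuple(int(x) for x in q),2,(255,0,255),-1)
    return cv2.convertScaleAbs(a,alpha=1.5)
pts=[Cw,hin,hin-.052*xw,hin-.083*xw,[-.075,.095,.012],[-.075,-.095,.012],[.255,.095,.012],Cw-.06*xw,Cw+[0,.06,0],Cw-[0,.06,0]]
im=np.zeros((600,800,3),np.uint8)
def put(a,y,x):
    h,w=min(a.shape[0],600-y),min(a.shape[1],800-x);im[y:y+h,x:x+w]=a[:h,:w]
put(crop(t,180,240,304,364,5,pts),0,0);put(crop(s,195,265,270,340,5,pts),0,300)
put(crop(s,145,180,230,255,8),300,0)
put(crop(t,110,150,312,342,7),300,210)
put(crop(s,112,212,225,255,6),0,650)
cv2.imwrite("pics/crop2.png",im)
S=cloud(s);P=cloud(t)
for v in range(168,178):print(v,s["pixels"][v,241:249].sum(-1),S[v,244].round(3))
hsv=cv2.cvtColor(t["pixels"],cv2.COLOR_BGR2HSV);m=((hsv[...,0]<8)|(hsv[...,0]>172))&(hsv[...,1]>120)&(hsv[...,2]>50)
for v,u in np.argwhere(m[110:150,305:340])+[110,305]:print(u,v,t["pixels"][v,u],P[v,u].round(3))
E
```

```text
168 [361 370 353 255 178 210 328 377] [ 0.756 -0.224  0.318]
169 [253 249 255 209 188 153 223 245] [ 0.755 -0.21   0.322]
170 [201 191 207 181 177 188 191 205] [ 0.754 -0.204  0.323]
171 [212 200 142 136 174 193 198 228] [ 0.753 -0.195  0.324]
172 [215 210 166  57 150 225 200 218] [ 0.753 -0.192  0.322]
173 [212 212 176  47 122 222 198 205] [ 0.754 -0.192  0.319]
174 [208 214 203 128 155 235 195 202] [ 0.758 -0.223  0.298]
175 [224 228 221 201 199 218 186 213] [ 0.759 -0.228  0.292]
176 [202 200 213 207 235 200 190 203] [ 0.759 -0.227  0.289]
177 [220 203 211 217 210 214 212 200] [ 0.759 -0.221  0.288]
320 126 [ 31  31 110] [ 0.749 -0.189  0.385]
321 126 [ 33  32 121] [ 0.748 -0.192  0.387]
320 127 [ 28  27 114] [ 0.748 -0.189  0.378]
321 127 [ 34  35 138] [ 0.747 -0.192  0.383]
322 127 [ 38  38 128] [ 0.747 -0.195  0.382]
323 127 [ 37  39 102] [ 0.745 -0.198  0.387]
324 127 [ 39  41 105] [ 0.747 -0.201  0.382]
325 127 [ 38  40 107] [ 0.748 -0.204  0.381]
321 128 [18 17 61] [ 0.746 -0.192  0.376]
322 128 [26 27 78] [ 0.744 -0.195  0.382]
323 128 [27 26 60] [ 0.742 -0.198  0.387]
324 128 [26 24 63] [ 0.743 -0.201  0.386]
325 128 [21 20 65] [ 0.744 -0.204  0.383]
322 129 [ 34  34 123] [ 0.742 -0.195  0.378]
323 129 [ 34  34 126] [ 0.743 -0.198  0.376]
324 129 [ 34  36 128] [ 0.741 -0.201  0.381]
325 129 [ 29  30 123] [ 0.741 -0.204  0.382]
```

View pics/crop2.png

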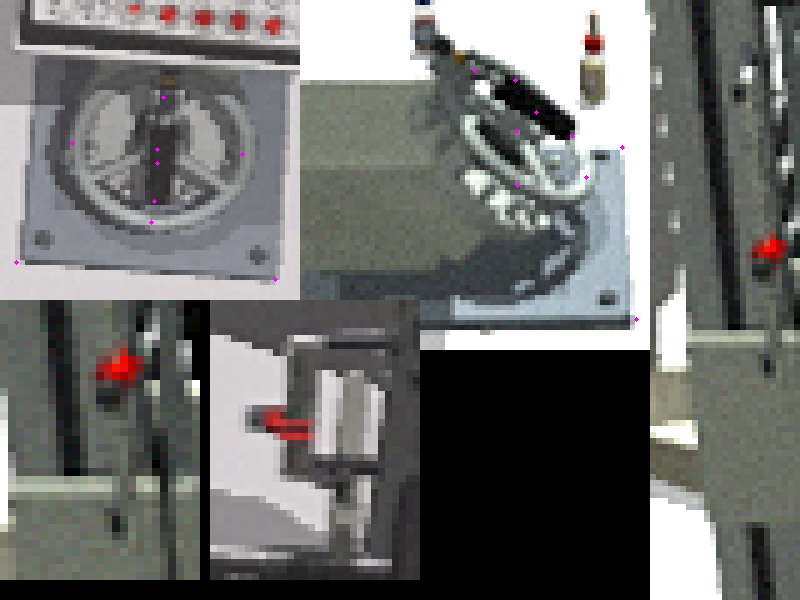

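Candidates: grip and handwheel at side (313,222) and top (336,210), the only handwheel. Spot plates at side (283,170), which is on the stage and so the right one, and (312,287), (382,294) loose on the bench as look-alikes. The crop shows the folded black grip on the wheel, the red pointer at side (245,153), and the black tab end at (244.5,172.5). My projected stand points fit after a 2.5 mm shift to -y. First move: turn the jaws to close along y, then travel.

```bash
sed -i 's/-.256,0\]/-.2585,0]/' h.py
python3 -m crank '[{"claw":100,"dp":[0,0,-10],"turn":-0.096},{"claw":100,"dp":[0,0,-10],"turn":-0.096},{"claw":100,"dp":[0,0,-10],"turn":-0.096},{"claw":100,"dp":[0,0,-5],"turn":-0.096},{"claw":100,"dp":[-12,-34,0],"turn":0},{"claw":100,"dp":[-12,-34,0],"turn":0},{"claw":100,"dp":[-12,-34,0],"turn":0},{"claw":100,"dp":[-12,-34,0],"turn":0},{"claw":100,"dp":[-12,-34,0],"turn":0},{"claw":100,"dp":[-12,-34,0],"turn":0}]'
```

```text
time: 0.93
tcp_pos: [0.3025, 0.3454, 0.2556]
tool_rot: [-0.0, 0.008, 1.0, -0.0]
force: [1.3, -0.2, -0.0]
gripper_width: 0.0854
finger_force: 0.0
```

```bash

python3 -m crank '[{"claw":100,"dp":[-12,-33,0],"turn":0},{"claw":100,"dp":[-12,-33,0],"turn":0},{"claw":100,"dp":[-12,-33,0],"turn":0},{"claw":100,"dp":[-12,-33,0],"turn":0},{"claw":100,"dp":[-12,-33,0],"turn":0},{"claw":100,"dp":[-12,-33,0],"turn":0},{"claw":100,"dp":[-12,-33,0],"turn":0},{"claw":100,"dp":[-12,-33,0],"turn":0},{"claw":100,"dp":[-12,-33,0],"turn":0},{"claw":100,"dp":[-12,-33,0],"turn":0}]'
```

```text
time: 1.77
tcp_pos: [0.417, 0.0135, 0.2559]
tool_rot: [-0.0, 0.008, 1.0, 0.0]
force: [0.3, 0.4, -0.2]
gripper_width: 0.085
finger_force: 0.0
```

```bash

python3 -m crank '[{"claw":100,"dp":[-11,-31,0],"turn":0},{"claw":100,"dp":[-11,-31,0],"turn":0},{"claw":100,"dp":[-11,-31,0],"turn":0},{"claw":100,"dp":[-11,-31,0],"turn":0},{"claw":100,"dp":[-11,-31,0],"turn":0},{"claw":100,"dp":[-11,-31,0],"turn":0},{"claw":100,"dp":[-11,-31,0],"turn":0},{"claw":60,"dp":[0,0,0],"turn":0},{"claw":60,"dp":[0,0,0],"turn":0}]'
```

```text
time: 2.52
tcp_pos: [0.4905, -0.2044, 0.2554]
tool_rot: [-0.0, 0.01, 1.0, 0.0]
force: [-0.2, 0.6, -0.4]
gripper_width: 0.064
finger_force: 0.0
```

```bash

python3 -m crank '[{"claw":45,"dp":[-14,-27,0],"turn":0},{"claw":45,"dp":[-14,-27,0],"turn":0},{"claw":45,"dp":[0,0,30],"turn":0},{"claw":45,"dp":[0,0,30],"turn":0},{"claw":45,"dp":[0,0,30],"turn":0},{"claw":45,"dp":[0,0,20],"turn":0},{"claw":45,"dp":[0,0,0],"turn":0}]'
python3 - <<'E'
from h import *
from workcell import r,camera
ims=[]
for n,(v0,v1,u0,u1) in(("side",(130,240,270,390)),("top",(150,250,285,395))):
    c=camera(n);pickle.dump(c,open(n+"1.pkl","wb"));ims.append(cv2.resize(c["pixels"][v0:v1,u0:u1],(400,400),interpolation=2))
cv2.imwrite("pics/a1.png",cv2.convertScaleAbs(np.hstack(ims),alpha=1.4))
print(r.read_state()["tcp_pos"],r.read_state()["gripper_width"])
E
```

```text
time: 3.1
tcp_pos: [0.5138, -0.2539, 0.1415]
tool_rot: [-0.004, 0.008, 1.0, 0.003]
force: [-0.2, 0.4, -0.4]
gripper_width: 0.0383
finger_force: 0.0
[ 0.51682318 -0.2560394   0.1457926 ] 0.038140476790343
```

View pics/a1.png

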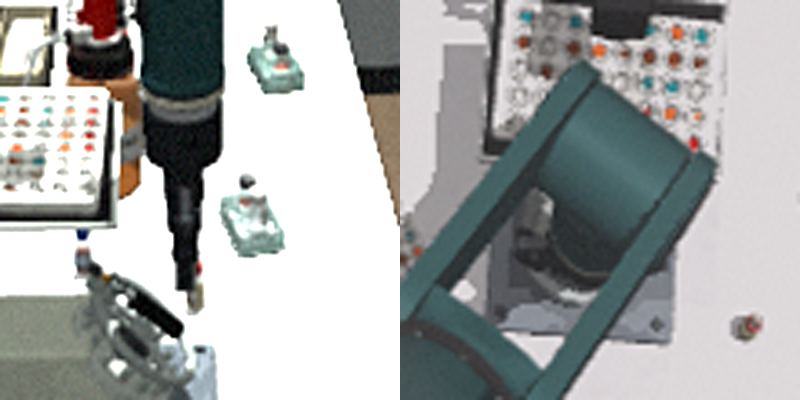

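The side view shows the jaws above the grip's free end (crop (190,290)), with the gripper body about 15 mm clear of the stage edge. Now descend and close.

```bash

python3 -m crank '[{"claw":45,"dp":[-1,-2,22],"turn":0},{"claw":45,"dp":[0,0,22],"turn":0},{"claw":45,"dp":[0,0,0],"turn":0},{"claw":10,"dp":[0,0,0],"turn":0},{"claw":10,"dp":[0,0,0],"turn":0},{"claw":10,"dp":[0,0,0],"turn":0},{"claw":10,"dp":[0,0,0],"turn":0}]'
```

```text
time: 3.78
tcp_pos: [0.5195, -0.26, 0.1037]
tool_rot: [0.001, 0.008, 1.0, -0.001]
force: [-0.8, -0.4, 0.1]
gripper_width: 0.0085
finger_force: 0.0
```

```bash
cat > shot.py <<'E'
import sys
from h import *
from workcell import r,camera
k=sys.argv[1];ims=[]
for a in sys.argv[2:]:
    n,v0,v1,u0,u1=a.split(",");v0,v1,u0,u1=map(int,(v0,v1,u0,u1))
    c=camera(n);pickle.dump(c,open(n+k+".pkl","wb"));im=c["pixels"][v0:v1,u0:u1];f=min(580/im.shape[0],(790/(len(sys.argv)-2))/im.shape[1]);im=cv2.resize(im,None,fx=f,fy=f,interpolation=2);ims.append(cv2.copyMakeBorder(im,0,580-im.shape[0],0,0,0))
cv2.imwrite(f"pics/{k}.png",cv2.convertScaleAbs(np.hstack(ims),alpha=1.4))
s=r.read_state();print(s["time"],s["tcp_pos"].round(4),s["gripper_width"],s["force"])
E
python3 shot.py b1 side,140,260,260,350
```

```text
3.8333 [ 0.5193 -0.26    0.1034] 0.008633620033959382 [-0.50026196 -0.30404263 -0.86020132]
```

View pics/b1.png

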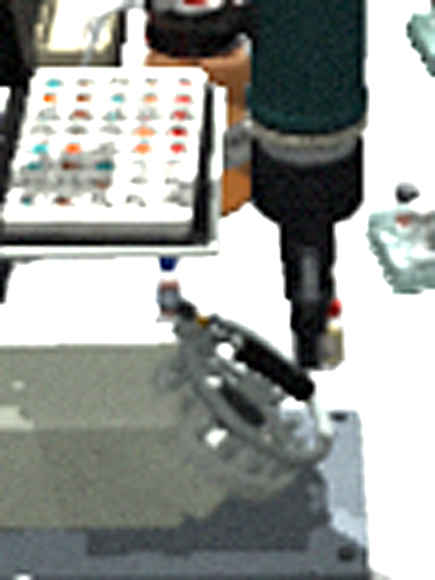

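```bash
python3 - <<'E'
from h import *
s=pickle.load(open("sideb1.pkl","rb"));S=cloud(s)
for p in[(.5195,-.25,.0865),(.5195,-.25,.1035)]:print(proj(s,p))
hin=Cw+.052*xw+.02*zw
for q in(21,52,83):print(q,st(hin-q*.001*xw),proj(s,st(hin-q*.001*xw)))
for v,u in[(200,322),(210,322),(214,323),(214,326),(215,316),(218,320),(220,322),(221,323)]:print(u,v,S[v,u].round(4),s["pixels"][v,u])
E
```

```text
[322.96276078 223.66589807]
[322.95712805 219.45741353]
21 [ 0.56338434 -0.25868999  0.130253  ] [309.38170485 211.57815881]
52 [ 0.53964196 -0.25827556  0.11032   ] [316.71127684 216.46736845]
83 [ 0.51589958 -0.25786114  0.090387  ] [323.94162972 221.29039373]
322 200 [ 0.5246 -0.2006  0.212 ] [45 40 36]
322 210 [ 0.5228 -0.2442  0.145 ] [0 0 0]
323 214 [ 0.5195 -0.2472  0.1272] [15 15 12]
326 214 [ 0.5093 -0.2553  0.1213] [52 55 54]
316 215 [ 0.5422 -0.2481  0.1233] [ 9 10  9]
320 218 [ 0.5293 -0.2472  0.1116] [9 8 5]
322 220 [ 0.5228 -0.2454  0.1047] [0 7 1]
323 221 [ 0.5196 -0.2448  0.101 ] [0 0 0]
```

```bash
python3 - <<'E'
from h import *
a=cloud(pickle.load(open("side0.pkl","rb")));s=pickle.load(open("sideb1.pkl","rb"));b=cloud(s)
for v in range(208,226):
    print(v,[(" %d/%d"%(round((a[v,u,1]+.26)*1000),round((b[v,u,1]+.26)*1000))) for u in range(317,330)])
E
```

```text
208 [' -208/-207', ' -213/-206', ' -207/-211', ' -202/28', ' -198/33', ' -206/35', ' -206/32', ' -205/38', ' -212/30', ' -160/37', ' -160/35', ' -154/-154', ' -152/-152']
209 [' -198/-204', ' -197/-199', ' -207/-199', ' -202/-198', ' -200/11', ' -196/22', ' -198/12', ' -201/12', ' -196/17', ' -156/8', ' -161/-155', ' -156/-165', ' -158/-160']
210 [' -200/-196', ' -203/-195', ' -191/-187', ' -186/-195', ' -192/5', ' -189/16', ' -195/19', ' -191/15', ' -197/13', ' -159/8', ' -161/-154', ' -158/-152', ' -153/-158']
211 [' -53/-51', ' -183/-184', ' -182/-184', ' -188/-183', ' -188/10', ' -185/15', ' -185/18', ' -190/16', ' -189/19', ' -159/17', ' -152/-161', ' -152/-161', ' -156/-159']
212 [' -53/-53', ' -52/-50', ' -52/-58', ' -179/-187', ' -178/10', ' -179/20', ' -174/17', ' -180/23', ' -180/16', ' -166/6', ' -160/-156', ' -153/-158', ' -159/-158']
213 [' 5/6', ' -55/-47', ' -47/-49', ' -59/-56', ' -165/10', ' -172/16', ' -166/17', ' -173/14', ' -172/12', ' -160/5', ' -155/-159', ' -154/-159', ' -159/-155']
214 [' 11/7', ' 1/3', ' 6/0', ' -47/-52', ' -55/14', ' -165/18', ' -166/13', ' 
[... 1049 characters left out ...]
/-27', ' -122/-119', ' -123/-116', ' -120/-119']
222 [' 6/8', ' -30/-34', ' -118/-119', ' -113/-117', ' 9/7', ' 14/13', ' 7/3', ' -27/-25', ' -26/-25', ' -21/-22', ' -116/-115', ' -116/-116', ' -111/-113']
223 [' -31/-37', ' -32/-30', ' -111/-111', ' -109/-110', ' -114/-105', ' -111/-108', ' -110/-116', ' -29/-19', ' -19/-19', ' -23/-20', ' -23/-21', ' -115/-114', ' -104/-113']
224 [' -31/-30', ' -90/-86', ' -91/-89', ' -91/-87', ' -87/-94', ' -86/-86', ' -90/-83', ' -22/-25', ' -16/-15', ' -19/-15', ' -16/-16', ' -86/-84', ' -80/-79']
225 [' -40/-29', ' -84/-85', ' -86/-84', ' -81/-81', ' -85/-79', ' -89/-84', ' -81/-91', ' -80/-87', ' -14/-13', ' -17/-9', ' -11/-9', ' -78/-84', ' -77/-81']
```

```bash

python3 -m crank '[{"claw":45,"dp":[0,0,0],"turn":0},{"claw":45,"dp":[0,0,0],"turn":0},{"claw":45,"dp":[0,0,7],"turn":0},{"claw":45,"dp":[0,0,7],"turn":0},{"claw":45,"dp":[0,0,0],"turn":0},{"claw":10,"dp":[0,0,0],"turn":0},{"claw":10,"dp":[0,0,0],"turn":0},{"claw":10,"dp":[0,0,0],"turn":0},{"claw":10,"dp":[0,0,0],"turn":0}]'
```

```text
time: 4.58
tcp_pos: [0.5177, -0.2579, 0.0877]
tool_rot: [-0.001, 0.008, 1.0, 0.001]
force: [-0.5, 5.5, -0.0]
gripper_width: 0.0153
finger_force: 57.7
```

```bash

python3 -m crank '[{"claw":45,"dp":[0,0,0],"turn":0},{"claw":45,"dp":[0,0,0],"turn":0},{"claw":45,"dp":[-4,0,4],"turn":0},{"claw":45,"dp":[0,0,4],"turn":0},{"claw":45,"dp":[0,0,0],"turn":0},{"claw":10,"dp":[0,0,0],"turn":0},{"claw":10,"dp":[0,0,0],"turn":0},{"claw":10,"dp":[0,0,0],"turn":0},{"claw":10,"dp":[0,0,0],"turn":0}]'
python3 shot.py b2 side,170,250,280,350
```

```text
time: 5.33
tcp_pos: [0.5223, -0.2581, 0.0799]
tool_rot: [-0.0, 0.009, 1.0, 0.001]
force: [1.3, 4.9, 1.2]
gripper_width: 0.0178
finger_force: 58.4
5.3833 [ 0.5223 -0.2581  0.08  ] 0.01763683030967746 [0.4289995  5.27893516 1.25068897]
```

View pics/b2.png

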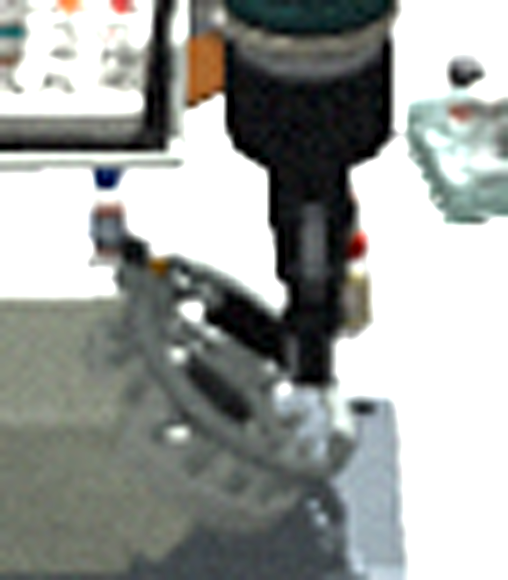

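```bash

python3 -m crank '[{"claw":40,"dp":[0,0,0],"turn":0},{"claw":40,"dp":[0,0,0],"turn":0},{"claw":40,"dp":[0,0,4],"turn":0},{"claw":40,"dp":[0,0,0],"turn":0},{"claw":10,"dp":[0,0,0],"turn":0},{"claw":10,"dp":[0,0,0],"turn":0},{"claw":10,"dp":[0,0,0],"turn":0},{"claw":10,"dp":[0,0,0],"turn":0}]'
python3 -m crank '[{"claw":10,"dp":[7.4,0,-10.6],"turn":0},{"claw":10,"dp":[5.4,0,-11.8],"turn":0},{"claw":10,"dp":[3.4,0,-12.6],"turn":0},{"claw":10,"dp":[1.1,0,-12.9],"turn":0},{"claw":10,"dp":[-1.1,0,-12.9],"turn":0},{"claw":10,"dp":[0,0,0],"turn":0}]'
```

```text
time: 6.05
tcp_pos: [0.5222, -0.2581, 0.0759]
tool_rot: [-0.0, 0.009, 1.0, 0.001]
force: [0.5, 5.0, 0.8]
gripper_width: 0.0176
finger_force: 58.3
time: 6.55
tcp_pos: [0.5065, -0.2574, 0.1381]
tool_rot: [0.0, 0.009, 1.0, 0.001]
force: [4.2, 7.1, -3.1]
gripper_width: 0.0171
finger_force: 59.0
```

```bash

python3 -m crank '[{"claw":10,"dp":[-3.3,0.5,-12.6],"turn":0},{"claw":10,"dp":[-5.5,0.5,-11.7],"turn":0},{"claw":10,"dp":[-7.5,0,-10.7],"turn":0},{"claw":10,"dp":[-4,0,-5],"turn":0},{"claw":10,"dp":[0,0,0],"turn":0},{"claw":10,"dp":[0,0,0],"turn":0}]'
python3 shot.py b3 side,140,240,260,350
```

```text
time: 7.05
tcp_pos: [0.5271, -0.2577, 0.1762]
tool_rot: [0.0, 0.008, 1.0, 0.001]
force: [4.4, 3.2, -7.2]
gripper_width: 0.0169
finger_force: 59.7
7.1 [ 0.527  -0.2578  0.176 ] 0.016929002882161683 [ 5.47079792  2.72953485 -6.1134266 ]
```

View pics/b3.png

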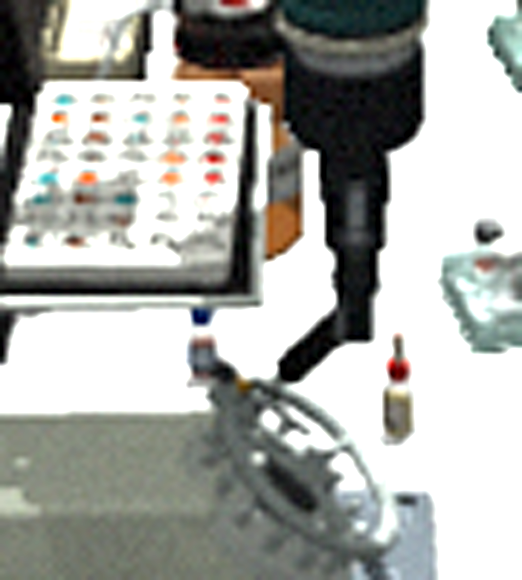

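The handle is out at about 80–90° (grip from crop (290,370) to (345,320)), and the gripper body clears the stage. I'll nudge it to the stop and measure the grip slope numerically.

```bash

python3 -m crank '[{"claw":10,"dp":[-3,0,-3],"turn":0},{"claw":10,"dp":[-2,0,-2],"turn":0},{"claw":10,"dp":[0,0,0],"turn":0},{"claw":10,"dp":[0,0,0],"turn":0}]'
cat > grip.py <<'E'
# axis of the dark grip seen by the side camera, in stand coordinates
from h import *
from workcell import r,camera
c=camera("side");pickle.dump(c,open("sidec.pkl","wb"));P=cloud(c);p=(P-O)@R.from_euler('z',YAW).as_matrix()
dk=(c["pixels"].max(-1)<40)
t=r.read_state()["tcp_pos"]-O
h0=Cw+.052*xw+.02*zw
import sys
m=dk&(abs(p[...,1]-t[1])<.04)&(p[...,0]>t[0]+.012)&(p[...,0]<t[0]+.06)&(p[...,2]>.13)&(p[...,2]<.21)
q=p[m];x,z=q[:,0],q[:,2];k=np.polyfit(x,z,1) if len(q)>5 else 0
print("n",len(q),"slope deg",np.degrees(np.arctan(k)) if len(q)>5 else None,q.mean(0).round(4))
s=r.read_state();print(s["time"],(s["tcp_pos"]-O).round(4),s["force"].round(1),s["gripper_width"].round(4))
E
python3 grip.py
```

```text
time: 7.43
tcp_pos: [0.531, -0.2577, 0.18]
tool_rot: [-0.001, 0.008, 1.0, 0.001]
force: [4.8, 2.1, -12.4]
gripper_width: 0.0175
finger_force: 59.2
n 51 slope deg [-51.06108284  10.41401094] [0.0051 0.0069 0.1774]Traceback (most recent call last):
  File "grip.py", line 12, in <module>
    s=r.read_state();print(s["time"],(s["tcp_pos"]-O).round(4),s["force"].round(1),s["gripper_width"].round(4))
                                                                                   ^^^^^^^^^^^^^^^^^^^^^^^^
AttributeError: 'float' object has no attribute 'round'
```

```bash
sed -i 's/,s\["gripper_width"\].round(4)/,round(s["gripper_width"],4)/' grip.py
python3 -m crank '[{"claw":10,"dp":[1.7,-10.5,1.5],"turn":0},{"claw":10,"dp":[1.7,-10.5,1.5],"turn":0},{"claw":10,"dp":[4.8,-8.7,4.1],"turn":0},{"claw":10,"dp":[4.8,-8.7,4.1],"turn":0},{"claw":10,"dp":[7.1,-5.4,6],"turn":0},{"claw":10,"dp":[7.1,-5.4,6],"turn":0},{"claw":10,"dp":[8.2,-1.1,6.9],"turn":0},{"claw":10,"dp":[8.2,-1.1,6.9],"turn":0},{"claw":10,"dp":[7.9,3.4,6.6],"turn":0},{"claw":10,"dp":[7.9,3.4,6.6],"turn":0}]'
```

```text
time: 8.32
tcp_pos: [0.4727, -0.3033, 0.1319]
tool_rot: [0.002, 0.009, 1.0, -0.001]
force: [6.4, 2.1, -0.7]
gripper_width: 0.0171
finger_force: 60.3
```

```bash
python3 -m crank '[{"claw":10,"dp":[6.2,7.2,5.2],"turn":0},{"claw":10,"dp":[6.2,7.2,5.2],"turn":0},{"claw":10,"dp":[3.4,9.9,2.8],"turn":0},{"claw":10,"dp":[3.4,9.9,2.8],"turn":0},{"claw":10,"dp":[0,10.8,0],"turn":0},{"claw":10,"dp":[0,10.8,0],"turn":0},{"claw":10,"dp":[-3.4,9.9,-2.8],"turn":0},{"claw":10,"dp":[-3.4,9.9,-2.8],"turn":0},{"claw":10,"dp":[-6.2,7.2,-5.2],"turn":0},{"claw":10,"dp":[-6.2,7.2,-5.2],"turn":0}]'
python3 - <<'E'
from h import *
from workcell import camera
c=camera("side");p=c["pixels"].astype(int)
for v in range(146,176):print(v,p[v,239:250].sum(-1),p[v,242:247,2])
E
```

```text
time: 9.15
tcp_pos: [0.4724, -0.2113, 0.13]
tool_rot: [-0.001, 0.009, 1.0, 0.001]
force: [5.6, 0.3, -17.2]
gripper_width: 0.0173
finger_force: 59.4
146 [262 231 247 259 250 193 203 165  59 146 281] [86 83 64 65 54]
147 [229 235 241 264 239 183 213 158  56 165 301] [87 81 60 71 50]
148 [216 262 245 252 248 213 236 140  18 231 410] [83 83 70 79 44]
149 [206 246 250 259 260 243 222 154 246 486 454] [86 87 82 72 49]
150 [189 243 233 271 281 208 213 145 210 432 384] [90 91 77 85 46]
151 [192 259 237 240 241 224 201 123 152 325 332] [ 85  96  96 131  44]
152 [168 251 250 207 189 245 213 135 168 228 240] [ 90  96 142 195 121]
153 [150 251 224 159 204 244 207 169 150 157 199] [101 160 216 201 150]
154 [150 268 215 129 182 165 135 145 122 169 222] [ 89 122 150 133 121]
155 [130 264 223 163 198 153 110 138 147 160 212] [64 68 61 66 72]
156 [147 268 210  98 107  92 140 198 151 115 143] [25 31 34 51 64]
157 [130 227 217  84  50  60 156 224 166  85  97] [24 15 22 57 72]
158 [101 201 254 175  85 129 182 225 157  74  48] [58 28 43 62 75]
159 [ 93 191 255 220 206 202 180 228 144  64  53] [71 66 69 6
[... 392 characters left out ...]
 251 240 160] [92 78 75 77 69]
166 [263 253 253 260 248 248 233 212 252 260 196] [89 84 81 78 70]
167 [261 267 249 253 239 226 239 173 264 263 197] [84 80 74 81 59]
168 [256 254 244 270 244 209 217 190 238 274 209] [87 80 69 74 65]
169 [262 255 261 258 245 226 228 179 230 268 225] [87 82 73 73 60]
170 [265 259 262 267 258 236 218 217 231 259 224] [90 85 75 71 73]
171 [255 247 261 241 186 151 195 245 225 269 232] [81 61 49 67 83]
172 [264 252 256 269 192  79 179 273 238 261 228] [92 65 27 60 91]
173 [252 270 257 282 226  48 166 257 231 262 225] [94 76 12 53 88]
174 [265 252 250 259 241 154 175 275 233 247 228] [86 82 52 59 90]
175 [259 264 258 252 254 251 242 277 240 238 249] [85 87 85 81 92]
```

```bash
python3 -m crank '[{"claw":10,"dp":[-7.9,3.4,-5.6],"turn":0},{"claw":10,"dp":[-7.9,3.4,-6.6],"turn":0},{"claw":10,"dp":[-8.2,-1.1,-6.9],"turn":0},{"claw":10,"dp":[-8.2,-1.1,-6.9],"turn":0},{"claw":10,"dp":[-7.1,-5.4,-6],"turn":0},{"claw":10,"dp":[-7.1,-5.4,-6],"turn":0},{"claw":10,"dp":[-4.8,-8.7,-4.1],"turn":0},{"claw":10,"dp":[-4.8,-8.7,-4.1],"turn":0},{"claw":10,"dp":[-1.7,-10.5,-1.5],"turn":0},{"claw":10,"dp":[-1.7,-10.5,-1.5],"turn":0}]'
python3 - <<'E'
from h import *
from workcell import camera
a=pickle.load(open("side0.pkl","rb"));c=camera("side");pickle.dump(c,open("side24.pkl","wb"))
M=R.from_euler('z',YAW).as_matrix()
for n,k in(("0",a),("24",c)):
    S=(cloud(k)-O)@M;d=k["pixels"].astype(int).sum(-1)
    m=((d<110)&(S[...,0]>.14)&(S[...,0]<.215)&(S[...,1]>-.02)&(S[...,1]<.12)&(S[...,2]>.24)&(S[...,2]<.42)).astype(np.uint8)
    N,l,st_,ce=cv2.connectedComponentsWithStats(m,connectivity=8)
    print(n)
    for i in range(1,N):
        q=np.median(S[l==i],0)
        if st_[i,4]>1:print(st_[i].tolist(),ce[i].round(1),(q*1000).round())
E
```

```text
time: 10.03
tcp_pos: [0.5317, -0.2584, 0.1807]
tool_rot: [-0.0, 0.008, 1.0, 0.0]
force: [4.2, 3.9, -14.3]
gripper_width: 0.017
finger_force: 59.5
0
[245, 133, 2, 5, 7] [245.7 134.6] [194.   1. 407.]
[246, 143, 2, 6, 8] [246.8 145. ] [194.   1. 373.]
[242, 153, 7, 6, 15] [244.6 155.8] [195.  78. 379.]
[247, 158, 4, 13, 22] [249.  163.6] [186.  41. 328.]
[255, 170, 10, 21, 80] [259.2 181.6] [160.  51. 277.]
[244, 172, 1, 2, 2] [244.  172.5] [200.  70. 321.]
[251, 176, 1, 4, 4] [251.  177.5] [185.  42. 286.]
[255, 194, 7, 3, 15] [257.9 194.7] [164.  73. 245.]
24
[246, 135, 1, 3, 3] [246. 136.] [194.   1. 405.]
[247, 145, 1, 3, 3] [247. 146.] [194.  -3. 370.]
[242, 155, 4, 4, 7] [243.6 156.9] [196.  80. 378.]
[248, 154, 2, 6, 11] [248.5 156.7] [193.   4. 340.]
[256, 163, 9, 21, 69] [258.9 175. ] [160.  55. 302.]
[250, 168, 1, 2, 2] [250.  168.5] [185.  41. 317.]
[244, 172, 1, 2, 2] [244.  172.5] [200.  65. 318.]
[255, 187, 7, 9, 55] [257.7 190.7] [164.  73. 258.]
```

```bash
python3 - <<'E'
from h import *
ims=[]
for n in("side0","side24"):
    c=pickle.load(open(n+".pkl","rb"))["pixels"][142:184,237:265]
    a=cv2.resize(c,None,fx=14,fy=14,interpolation=0);a=cv2.convertScaleAbs(a,alpha=1.7)
    for v in range(142,184,5):cv2.putText(a,str(v),(0,(v-142)*14+10),0,.35,(0,255,255),1)
    for u in range(237,265,3):cv2.putText(a,str(u),((u-237)*14,584),0,.35,(0,255,255),1)
    ims.append(a)
cv2.imwrite("pics/z.png",np.hstack(ims))
E
```

```text
(no output)
```

View pics/z.png

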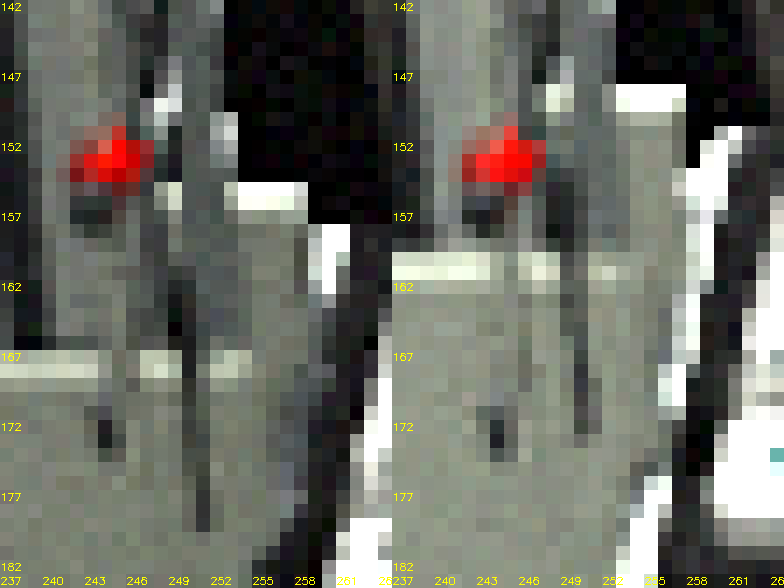

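The last view shows the red blade at side (242–247, 151–154). A black blob is moving with the stage, (249,161–165) → (248.5,154–158), and is most likely the index tab. The dark spot at (244,172.5) never moves, so it was no tab. Next I'll get the blob's depth and height.

```bash
python3 - <<'E'
from h import *
M=R.from_euler('z',YAW).as_matrix()
for n,r0,r1 in(("side0",157,168),("side24",150,161)):
    k=pickle.load(open(n+".pkl","rb"));S=(cloud(k)-O)@M*1000;d=k["pixels"].astype(int).sum(-1)
    print(n)
    for v in range(r0,r1):print(v,[(int(d[v,u]),*S[v,u].round().astype(int).tolist()) for u in range(246,252)])
k=pickle.load(open("top0.pkl","rb"));S=(cloud(k)-O)@M*1000;d=k["pixels"].astype(int)
print("top")
for v in range(122,134):print(v,[(d[v,u].tolist(),S[v,u].round().astype(int)[1:].tolist()) for u in range(319,330)])
for p in[(.195,.05,.38),(.195,.05,.40),(.195,.04,.38)]:print(proj(pickle.load(open("side0.pkl","rb")),st(p)),proj(k,st(p)))
E
```

```text
side0
157 [(180, 196, 23, 347), (124, 196, 7, 338), (133, 193, 2, 336), (224, 195, -29, 319), (140, 187, 2, 336), (154, 184, 2, 335)]
158 [(189, 196, 25, 344), (119, 194, 18, 341), (107, 194, 1, 332), (186, 196, -35, 312), (148, 187, 4, 333), (146, 184, 6, 334)]
159 [(186, 198, 16, 336), (109, 194, 20, 338), (108, 194, 4, 330), (199, 195, -25, 314), (157, 188, 2, 329), (158, 184, 5, 330)]
160 [(186, 197, 27, 339), (127, 195, 19, 334), (101, 194, 4, 327), (156, 194, -17, 315), (156, 183, 40, 346), (142, 185, 5, 327)]
161 [(154, 193, 54, 350), (134, 194, 25, 334), (114, 194, 7, 324), (100, 186, 41, 343), (114, 183, 40, 342), (152, 186, -3, 319)]
162 [(162, 193, 58, 349), (146, 196, 16, 326), (108, 195, 4, 320), (67, 186, 43, 341), (81, 183, 41, 339), (161, 186, 3, 319)]
163 [(156, 193, 59, 346), (152, 195, 21, 325), (93, 195, 3, 316), (40, 195, -18, 304), (78, 183, 45, 338), (133, 186, 2, 315)]
164 [(139, 193, 59, 343), (121, 196, 18, 320), (108, 195, 7, 314), (26, 186, 47, 336), (67, 183, 45, 335), (138, 187, 0, 310)]
165 [(146, 193, 63, 342), (118, 3, 1330, 1042), (124, 195, 7, 311),
[... 4935 characters left out ...]
 [70, -1]), ([82, 83, 86], [66, -5]), ([38, 40, 41], [63, 338]), ([49, 50, 52], [60, 344]), ([52, 55, 56], [57, 337]), ([52, 53, 54], [54, 338]), ([60, 58, 60], [50, 322]), ([78, 76, 77], [47, 322]), ([67, 67, 68], [44, 320])]
133 [([141, 140, 143], [78, -1]), ([143, 141, 144], [74, 1]), ([135, 134, 136], [70, 0]), ([86, 86, 88], [66, 332]), ([40, 38, 39], [63, 327]), ([49, 50, 51], [60, 333]), ([54, 57, 57], [56, 327]), ([47, 50, 50], [53, 328]), ([35, 33, 32], [50, 318]), ([44, 40, 42], [47, 321]), ([39, 37, 39], [44, 324])]
[244.53515342 151.27397405] [327.59785657 127.08953176]
[243.92182389 145.07024268] [327.8243225  124.66493626]
[244.8939789  149.68346253] [330.90708358 127.29930274]
```

```bash
python3 -m crank '[{"claw":10,"dp":[1.7,-10.5,2],"turn":0},{"claw":10,"dp":[1.7,-10.5,2],"turn":0},{"claw":10,"dp":[4.8,-8.7,4.1],"turn":0},{"claw":10,"dp":[4.8,-8.7,4.1],"turn":0},{"claw":10,"dp":[7.1,-5.4,6],"turn":0},{"claw":10,"dp":[7.1,-5.4,6],"turn":0},{"claw":10,"dp":[8.2,-1.1,6.9],"turn":0},{"claw":10,"dp":[8.2,-1.1,6.9],"turn":0},{"claw":10,"dp":[7.9,3.4,6.6],"turn":0},{"claw":10,"dp":[7.9,3.4,6.6],"turn":0}]'
python3 -m crank '[{"claw":10,"dp":[6.2,7.2,5.2],"turn":0},{"claw":10,"dp":[6.2,7.2,5.2],"turn":0},{"claw":10,"dp":[3.4,9.9,2.8],"turn":0},{"claw":10,"dp":[3.4,9.9,2.8],"turn":0},{"claw":10,"dp":[0,10.8,0],"turn":0},{"claw":10,"dp":[0,10.8,0],"turn":0},{"claw":10,"dp":[-3.4,9.9,-2.8],"turn":0},{"claw":10,"dp":[-3.4,9.9,-2.8],"turn":0},{"claw":10,"dp":[-6.2,7.2,-5.2],"turn":0},{"claw":10,"dp":[-6.2,7.2,-5.2],"turn":0}]'
python3 -m crank '[{"claw":10,"dp":[-7.9,3.4,-6.6],"turn":0},{"claw":10,"dp":[-7.9,3.4,-6.6],"turn":0},{"claw":10,"dp":[-8.2,-1.1,-6.9],"turn":0},{"claw":10,"dp":[-8.2,-1.1,-6.9],"turn":0},{"claw":10,"dp":[0,0,0],"turn":0},{"claw":10,"dp":[0,0,0],"turn":0}]'
python3 - <<'E'
from h import *
from workcell import r,camera
M=R.from_euler('z',YAW).as_matrix()
k=camera("side");pickle.dump(k,open("side43.pkl","wb"));S=(cloud(k)-O)@M*1000;d=k["pixels"].astype(int)
for v in range(144,158):print(v,[(d[v,u].tolist(),*S[v,u].round().astype(int).tolist()) for u in range(243,252)])
print((r.read_state()["tcp_pos"]-O)@M)
# carriage top-edge row at three heights
for n in("side0","side24","side43"):
    p=pickle.load(open(n+".pkl","rb"))["pixels"].astype(int).sum(-1);print(n,[int(x) for x in p[145:172,240:243].mean(-1)], [int(x) for x in p[140:160,254:257].mean(-1)])
E
```

```text
time: 10.92
tcp_pos: [0.4716, -0.3028, 0.1309]
tool_rot: [0.001, 0.009, 1.0, -0.001]
force: [2.9, 6.7, 7.2]
gripper_width: 0.0173
finger_force: 62.0
time: 11.75
tcp_pos: [0.4727, -0.21, 0.1298]
tool_rot: [-0.001, 0.008, 1.0, 0.0]
force: [-3.5, -3.3, -1.7]
gripper_width: 0.0172
finger_force: 61.2
time: 12.25
tcp_pos: [0.5074, -0.2082, 0.1586]
tool_rot: [0.001, 0.008, 1.0, -0.001]
force: [-3.2, 0.5, 6.1]
gripper_width: 0.0172
finger_force: 61.9
144 [([80, 91, 86], 195, 66, 411), ([62, 69, 65], 193, 60, 408), ([62, 63, 61], 196, 18, 387), ([43, 47, 44], 194, 11, 384), ([72, 78, 76], 194, -8, 375), ([108, 118, 113], 195, -36, 360), ([54, 59, 52], 186, 8, 382), ([57, 59, 57], 183, 6, 381), ([53, 56, 49], 181, 0, 378)]
145 [([76, 86, 85], 195, 65, 408), ([65, 73, 69], 193, 59, 405), ([66, 67, 63], 196, 23, 387), ([45, 47, 44], 195, 6, 378), ([51, 55, 55], 193, 6, 378), ([74, 79, 77], 196, -37, 356), ([56, 56, 55], 187, 4, 377), ([57, 60, 59], 183, 10, 380), ([57, 60, 54], 181, 0, 375)]
146 [([76, 89, 80], 196, 63, 403), ([71, 74, 70], 193, 60, 402), ([66, 68, 68], 197, 19, 382), ([49, 51, 
[... 3220 characters left out ...]
084]
side0 [211, 204, 199, 210, 205, 209, 198, 195, 183, 156, 176, 163, 151, 172, 191, 186, 188, 186, 174, 177, 182, 114, 312, 362, 253, 199, 211] [19, 21, 16, 13, 8, 18, 14, 20, 13, 3, 13, 2, 3, 6, 0, 540, 455, 241, 187, 201]
side24 [250, 250, 239, 246, 240, 252, 246, 232, 211, 197, 208, 196, 169, 195, 250, 393, 427, 296, 247, 254, 268, 252, 257, 253, 249, 251, 253] [16, 26, 9, 14, 8, 16, 16, 0, 615, 537, 297, 233, 247, 242, 240, 241, 238, 236, 231, 235]
side43 [250, 240, 249, 246, 253, 250, 246, 233, 205, 287, 339, 243, 188, 233, 253, 262, 251, 260, 256, 255, 258, 264, 254, 260, 264, 263, 252] [14, 1, 584, 617, 366, 256, 259, 253, 242, 245, 248, 246, 238, 231, 251, 260, 237, 211, 197, 203]
```

```bash
python3 -m crank '[{"claw":45,"dp":[0,0,0],"turn":0},{"claw":45,"dp":[0,0,0],"turn":0},{"claw":45,"dp":[0,0,0],"turn":0},{"claw":45,"dp":[0,0,-15],"turn":0},{"claw":45,"dp":[0,0,-20],"turn":0},{"claw":45,"dp":[0,0,-25],"turn":0},{"claw":45,"dp":[0,0,-15],"turn":0},{"claw":20,"dp":[0,23,0],"turn":0},{"claw":0,"dp":[0,24,0],"turn":0},{"claw":0,"dp":[0,0,0],"turn":0}]'
cat > phi.py <<'E'
from h import *
from workcell import r,camera
M=R.from_euler('z',YAW).as_matrix()
def g(k,y0):
    p=(cloud(k)-O)@M;q=p-Cw;u=q@xw;w=q@zw;dk=k["pixels"].max(-1)<45
    m=dk&(abs(p[...,1]-y0)<.022)&(w>.045)&(w<.09)&(abs(u-.045)<.07)&(p[...,2]<.215)
    m=cv2.erode(m.astype(np.uint8),np.ones((1,1)))>0
    hist=np.percentile(u[m]*1000,[5,25,50,75,95]).round(1)
    print(m.sum(),"u pct",hist,"y med",np.median(p[m][:,1])*1000)
g(pickle.load(open("sidec.pkl","rb")),0.)
k=camera("side");pickle.dump(k,open("sided.pkl","wb"))
g(k,.0495)
s=r.read_state();print(s["time"],((s["tcp_pos"]-O)@M).round(4),s["force"].round(1),s["gripper_width"])
E
python3 phi.py
```

```text
time: 13.13
tcp_pos: [0.5064, -0.1574, 0.2322]
tool_rot: [0.001, 0.008, 1.0, 0.001]
force: [-0.1, 0.1, -0.7]
gripper_width: 0.0026
finger_force: 0.0
53 u pct [50.1 53.6 57.5 59.8 62.3] y med 7.032636983962244
60 u pct [16.8 21.  24.7 27.7 30. ] y med 56.704668123366666
13.1833 [-0.0477  0.0987  0.232 ] [ 0.2 -0.1 -0.3] 6.437320998243647e-05
```

```bash
python3 -m crank '[{"claw":45,"dp":[0,-25,0],"turn":0},{"claw":45,"dp":[0,-25,0],"turn":0},{"claw":45,"dp":[0,0,0],"turn":0},{"claw":45,"dp":[0,0,25],"turn":0},{"claw":45,"dp":[0,0,25],"turn":0},{"claw":45,"dp":[0,0,24],"turn":0},{"claw":10,"dp":[0,0,0],"turn":0},{"claw":10,"dp":[0,0,0],"turn":0},{"claw":10,"dp":[0,0,0],"turn":0},{"claw":10,"dp":[0,0,0],"turn":0}]'
python3 -m crank '[{"claw":10,"dp":[1.5,0.6,1.2],"turn":0},{"claw":10,"dp":[1.5,0.6,1.2],"turn":0},{"claw":10,"dp":[0,0,0],"turn":0},{"claw":10,"dp":[0,0,0],"turn":0}]'
```

```text
time: 14.02
tcp_pos: [0.5062, -0.2105, 0.1583]
tool_rot: [0.001, 0.008, 1.0, -0.0]
force: [2.6, 0.1, -9.4]
gripper_width: 0.0171
finger_force: 58.7
time: 14.35
tcp_pos: [0.5043, -0.2099, 0.1565]
tool_rot: [0.002, 0.008, 1.0, -0.001]
force: [6.5, 0.5, -6.8]
gripper_width: 0.0172
finger_force: 58.9
```

```bash
python3 -m crank '[{"claw":45,"dp":[0,0,0],"turn":0},{"claw":45,"dp":[0,0,0],"turn":0},{"claw":45,"dp":[0,0,0],"turn":0},{"claw":45,"dp":[0,0,-15],"turn":0},{"claw":45,"dp":[0,0,-20],"turn":0},{"claw":45,"dp":[0,0,-25],"turn":0},{"claw":45,"dp":[0,0,-15],"turn":0},{"claw":20,"dp":[0,23,0],"turn":0},{"claw":0,"dp":[0,24,0],"turn":0},{"claw":0,"dp":[0,0,0],"turn":0}]'
python3 phi.py
```

```text
time: 15.18
tcp_pos: [0.5023, -0.1592, 0.2311]
tool_rot: [0.0, 0.008, 1.0, 0.001]
force: [-0.3, -0.3, 0.1]
gripper_width: 0.0028
finger_force: 0.0
53 u pct [50.1 53.6 57.5 59.8 62.3] y med 7.032636983962244
59 u pct [15.9 21.7 24.9 27.5 30.4] y med 55.85020404246469
15.2333 [-0.0516  0.0968  0.2309] [ 0.4  0.3 -0.4] 0.00012291865643546785
```

```bash
python3 -m crank '[{"claw":0,"dp":[-6,0,25],"turn":0},{"claw":0,"dp":[-5,0,30],"turn":0},{"claw":0,"dp":[0,0,30],"turn":0},{"claw":0,"dp":[0,-8,0],"turn":0},{"claw":0,"dp":[0,-8,0],"turn":0},{"claw":0,"dp":[0,-8,0],"turn":0},{"claw":0,"dp":[0,-8,0],"turn":0},{"claw":0,"dp":[0,0,0],"turn":0}]'
```

```text
time: 15.9
tcp_pos: [0.5146, -0.197, 0.1471]
tool_rot: [0.001, 0.009, 1.0, -0.001]
force: [-1.2, 1.8, 1.3]
gripper_width: 0.0002
finger_force: 0.7
```

```bash
python3 -m crank '[{"claw":0,"dp":[0,-8,1],"turn":0},{"claw":0,"dp":[0,-8,2],"turn":0},{"claw":0,"dp":[0,-8,3],"turn":0},{"claw":0,"dp":[0,0,0],"turn":0}]'
python3 -m crank '[{"claw":0,"dp":[0,-7,4],"turn":0},{"claw":0,"dp":[0,-7,4],"turn":0},{"claw":0,"dp":[0,-6,4],"turn":0},{"claw":0,"dp":[0,0,0],"turn":0}]'
cat > fold.py <<'E'
# dark grip pixels near the folded position: fit heights above the rim plane
from h import *
from workcell import r,camera
M=R.from_euler('z',YAW).as_matrix()
k=camera("side");pickle.dump(k,open("sidee.pkl","wb"))
p=(cloud(k)-O)@M;q=p-Cw;u=q@xw;w=q@zw;dk=k["pixels"].max(-1)<45
t=(r.read_state()["tcp_pos"]-O)@M
m=dk&(abs(u)<.05)&(p[...,1]>-.05)&(p[...,1]<.06)&(w>.012)&(w<.1)
for a,b in[(-.05,-.03),(-.03,-.015),(-.015,0),(0,.015),(.015,.03),(.03,.05),(.05,.06)]:
    n=m&(p[...,1]>a)&(p[...,1]<b)
    if n.sum():print(a,b,n.sum(),"u,y,w mm",(np.median(np.stack([u[n],p[n][:,1],w[n]]),1)*1000).round(1))
s=r.read_state();print(s["time"],t.round(4),s["force"].round(1))
E
python3 fold.py
```

```text
time: 16.23
tcp_pos: [0.5135, -0.2205, 0.139]
tool_rot: [0.0, 0.009, 1.0, -0.001]
force: [-0.5, -0.9, 0.4]
gripper_width: -0.0
finger_force: 0.0
time: 16.57
tcp_pos: [0.5125, -0.2397, 0.1262]
tool_rot: [-0.0, 0.009, 1.0, -0.0]
force: [-0.0, -0.1, 0.2]
gripper_width: 0.0002
finger_force: 0.0
-0.03 -0.015 1 u,y,w mm [ -1.9 -16.4  30. ]
-0.015 0 10 u,y,w mm [ 0.8 -6.9 29.3]
0 0.015 11 u,y,w mm [ 3.4 10.8 31.4]
0.015 0.03 39 u,y,w mm [11.3 25.8 66.4]
0.03 0.05 33 u,y,w mm [14.7 34.3 74.7]
0.05 0.06 14 u,y,w mm [24.3 53.9 29.5]
16.6167 [-0.0404  0.0188  0.1265] [ 0.4 -0.2 -0.5]
```

```bash
python3 -m crank '[{"claw":0,"dp":[0,0,-20],"turn":0},{"claw":0,"dp":[0,0,-20],"turn":0},{"claw":0,"dp":[-9,-17,0],"turn":0},{"claw":0,"dp":[-9,-17,0],"turn":0},{"claw":0,"dp":[0,0,15],"turn":0},{"claw":0,"dp":[0,0,10],"turn":0},{"claw":0,"dp":[0,0,0],"turn":0}]'
python3 -m crank '[{"claw":0,"dp":[0,0,4],"turn":0},{"claw":0,"dp":[0,0,4],"turn":0},{"claw":0,"dp":[0,0,0],"turn":0}]'
```

```text
time: 17.2
tcp_pos: [0.5283, -0.2713, 0.1397]
tool_rot: [-0.002, 0.008, 1.0, 0.001]
force: [-1.4, -0.6, 0.1]
gripper_width: -0.0
finger_force: 0.0
time: 17.45
tcp_pos: [0.5296, -0.272, 0.1336]
tool_rot: [-0.001, 0.008, 1.0, 0.0]
force: [-0.5, 0.0, -0.7]
gripper_width: -0.0001
finger_force: 0.0
```

```bash
python3 -m crank '[{"claw":0,"dp":[0,0,4],"turn":0},{"claw":0,"dp":[0,0,4],"turn":0},{"claw":0,"dp":[0,0,0],"turn":0}]'
python3 -m crank '[{"claw":0,"dp":[0,0,3],"turn":0},{"claw":0,"dp":[0,0,3],"turn":0},{"claw":0,"dp":[0,0,0],"turn":0}]'
```

```text
time: 17.7
tcp_pos: [0.5298, -0.2723, 0.1256]
tool_rot: [-0.0, 0.008, 1.0, 0.0]
force: [0.1, -0.3, -0.5]
gripper_width: -0.0001
finger_force: 0.0
time: 17.95
tcp_pos: [0.5299, -0.2725, 0.1196]
tool_rot: [-0.0, 0.008, 1.0, 0.0]
force: [0.1, -0.3, 0.2]
gripper_width: -0.0002
finger_force: 0.0
```

```bash
python3 -m crank '[{"claw":0,"dp":[0,0,3],"turn":0},{"claw":0,"dp":[0,0,3],"turn":0},{"claw":0,"dp":[0,0,0],"turn":0}]'
python3 -m crank '[{"claw":0,"dp":[0,0,2],"turn":0},{"claw":0,"dp":[0,0,2],"turn":0},{"claw":0,"dp":[0,0,0],"turn":0}]'
```

```text
time: 18.2
tcp_pos: [0.5298, -0.2725, 0.1135]
tool_rot: [-0.0, 0.008, 1.0, 0.0]
force: [-0.4, 0.6, 0.6]
gripper_width: 0.0
finger_force: 0.0
time: 18.45
tcp_pos: [0.5299, -0.2725, 0.1098]
tool_rot: [-0.0, 0.008, 1.0, 0.0]
force: [-0.3, -0.0, 0.0]
gripper_width: -0.0001
finger_force: 0.0
```

```bash
python3 -m crank '[{"claw":0,"dp":[0,0,3],"turn":0},{"claw":0,"dp":[0,0,0],"turn":0}]'
python3 -m crank '[{"claw":0,"dp":[0,0,3],"turn":0},{"claw":0,"dp":[0,0,0],"turn":0}]'
python3 fold.py
```

```text
time: 18.62
tcp_pos: [0.5302, -0.2727, 0.107]
tool_rot: [-0.0, 0.008, 1.0, -0.0]
force: [-1.1, -0.2, 2.7]
gripper_width: 0.0001
finger_force: 0.9
time: 18.78
tcp_pos: [0.5313, -0.273, 0.1052]
tool_rot: [0.001, 0.009, 1.0, -0.0]
force: [0.6, 0.9, 10.9]
gripper_width: 0.0001
finger_force: 4.8
-0.015 0 43 u,y,w mm [11.3 -4.7 46.4]
0 0.015 21 u,y,w mm [ 9.7  8.6 31.6]
0.015 0.03 26 u,y,w mm [22.6 22.4 48.9]
0.03 0.05 25 u,y,w mm [28.3 39.2 32.7]
0.05 0.06 9 u,y,w mm [22.8 55.6 26.9]
18.8333 [-0.0206 -0.015   0.1055] [0.9 1.6 8.3]
```

```bash
python3 -m crank '[{"claw":0,"dp":[0,0,-10],"turn":0},{"claw":0,"dp":[4,0,-30],"turn":0},{"claw":0,"dp":[30,0,-20],"turn":0},{"claw":0,"dp":[35,10,0],"turn":0},{"claw":0,"dp":[30,20,0],"turn":0},{"claw":0,"dp":[0,30,0],"turn":0},{"claw":0,"dp":[0,35,0],"turn":0},{"claw":0,"dp":[0,35,0],"turn":0},{"claw":0,"dp":[0,35,0],"turn":0},{"claw":0,"dp":[0,0,0],"turn":0}]'
python3 fold.py
python3 - <<'E'
from h import *
from workcell import camera
M=R.from_euler('z',YAW).as_matrix()
k=pickle.load(open("sidee.pkl","rb"));S=(cloud(k)-O)@M*1000;d=k["pixels"].astype(int)
for v in range(147,156):print(v,[(d[v,u].tolist(),S[v,u].round().astype(int).tolist()) for u in range(245,250)])
t=camera("top");T=(cloud(t)-O)@M*1000;q=T/1000-Cw;w=q@zw;dk=t["pixels"].max(-1)<60
m=dk&(abs(q@xw)<.05)&(abs(T[...,1])<65)&(w>.012)&(w<.08)
for a in range(-60,60,12):
    n=m&(T[...,1]>a)&(T[...,1]<a+12)
    if n.sum():print("top",a,n.sum(),(np.median(np.stack([(q@xw)[n]*1000,T[n][:,1],w[n]*1000]),1)).round(1))
m=(T[...,2]>325)&(T[...,2]<365)&(abs(T[...,1])<130)&(T[...,0]<175)&(t["pixels"].min(-1)>70);c=cv2.minAreaRect(T[m][:,:2].astype(np.float32));print("plate",c,np.median(T[m],0),"want x",96)
E
```

```text
time: 19.67
tcp_pos: [0.432, -0.1007, 0.1642]
tool_rot: [-0.001, 0.007, 1.0, 0.002]
force: [-0.3, 0.5, 0.1]
gripper_width: -0.0001
finger_force: 0.0
-0.03 -0.015 1 u,y,w mm [ -8.  -18.3  28. ]
-0.015 0 7 u,y,w mm [-1.1 -6.3 30.9]
0 0.015 11 u,y,w mm [ 4.4  3.7 29.5]
0.015 0.03 17 u,y,w mm [12.4 25.  29.7]
0.03 0.05 3 u,y,w mm [ 7.2 34.3 24.2]
0.05 0.06 1 u,y,w mm [19.3 57.1 23.3]
19.7167 [-0.1222  0.1531  0.1644] [-0.2 -2.  -0.3]
147 [([68, 75, 65], [197, 22, 380]), ([49, 52, 48], [195, 14, 375]), ([37, 40, 37], [194, -4, 366]), ([55, 61, 57], [186, 37, 387]), ([48, 50, 42], [183, 32, 385])]
148 [([66, 68, 68], [197, 24, 378]), ([49, 52, 47], [194, 19, 374]), ([34, 34, 30], [194, 4, 367]), ([43, 44, 41], [185, 47, 389]), ([39, 42, 34], [182, 42, 386])]
149 [([71, 76, 67], [196, 27, 375]), ([46, 44, 43], [194, 21, 372]), ([28, 29, 26], [194, 1, 362]), ([35, 38, 36], [186, 40, 382]), ([34, 33, 33], [182, 44, 384])]
150 [([67, 68, 87], [197, 26, 372]), ([53, 56, 47], [195, 17, 367]), ([25, 27, 23], [195, -4, 356]), ([31, 28, 28], [185, 47, 382]), ([28, 25, 25], [183, 44, 381])]
151 [([3
[... 496 characters left out ...]
126], [191, 73, 383]), ([39, 46, 128], [189, 65, 379]), ([81, 91, 101], [190, 38, 365]), ([71, 78, 71], [187, 40, 366]), ([33, 33, 32], [184, 45, 368])]
155 [([25, 27, 66], [190, 81, 384]), ([77, 87, 112], [193, 40, 362]), ([120, 132, 129], [190, 44, 365]), ([84, 92, 85], [187, 43, 364]), ([34, 37, 34], [184, 42, 363])]
top -36 8 [ -5.4 -26.2  26.3]
top -24 18 [ -3.3 -18.6  26. ]
top -12 22 [ 2.5 -6.  27.1]
top 0 18 [ 7.3  6.6 26.4]
top 12 19 [12.1 17.7 26.1]
top 24 6 [15.2 24.8 27.5]
top 36 7 [21.1 43.2 23.8]
top 48 9 [20.8 52.6 25.6]
plate ((99.7845687866211, -5.2817535400390625), (196.10052490234375, 151.05186462402344), 88.0143051147461) [ 84.74128817  -4.69759426 332.66855588] want x 96
```

```bash
python3 -c "
from workcell import r
print(r.job_done())"
```

```text
the job is handed in; nothing more can be done
None
```

I handed the job in at about 20 s; the hand-in returned no verdict. By my camera measurements, the stage is up about 43 mm with the index tab level with the red pointer to about 1–2 mm. The handle lies flat in the wheel and held against an 11 N press, the spot plate is still on the stage, and the arm is clear. I never saw the pin itself, and the wheel measured up to 4° past the nearest gap, about the 0.07 rad allowed.

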